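# Lift the wet bench dog with the tongs

## Task

The short bench dog on the drying board has just been oiled: swing the keeper bar on the tongs rack all the way out until it seats in its end detent, take the tongs by their wooden grips, close the jaws round the short dog and lift it, still upright, at least 10 cm clear of the board. Finish while holding it up there, still and firmly in the closed tongs, with the gripper still holding the tongs. Never touch either dog with the gripper or arm, and leave the tall dog, the screw tin and the glue bottle where they stand.

Things in the scene. Friction and masses are not known exactly. Their poses are not given: they have to be found in the camera images.
- rack: fixed low wooden rack under the tongs, turned up to 0.15 rad. Origin on the bench (z = 0) under the middle of the tongs' grips; x to the jaw end, y left. Spine 30 mm wide, 12 mm high (x -98 to 74 mm); hub block 44 x 44, 25 high at x -73; stop 38 high at x -105 to -95. Beside the spine between x -25 and +30 the bench is free for fingers.
- rack_bar (a point): middle of the top of the rack's crossbar on which the arms rest, at rack x 43, y 0, z 25 mm. The bar is 18 mm wide (x 34 to 52), runs from y -60 to +98 (catch housing at its left end, 45 mm high) and has two lips, 7 mm thick and 38 mm high, at y -47.5 and +47.5, outside the tongs' arms.
- keeper (a joint): keeper bar's angle about its upright pivot, rad. 0 = closed: across above both arms of the tongs, pointing to rack -y; grows anticlockwise from above to 1.6 = fully out, pointing to rack +x, beside the jaws. Starts at 0 to 0.25, stays where left (friction 0.02 N m); a ball catch resists a little (up to 0.15 N m) between 1.0 and 1.4, then pulls the bar into its seat at 1.6.
- keeper_hinge (a point): point on the keeper's pivot axis at the bar's mid height: rack x 43, y 62, z 54 mm. The bar is dark wood, 10 mm wide, 16 mm tall, 46 to 62 mm above the bench; the pivot's cap is 20 mm wide, its top at 67 mm.
- keeper_tip (a point): end of the keeper bar at its mid height, 110 mm from the pivot axis. The bar may be pushed sideways anywhere along it, just above the tongs' arms (top 43 mm above the bench while on the rack; the grips' top 44 mm).
- tongs: steel spring tongs, 0.09 kg, lying flat on the rack. Origin midway between the dark wooden grips, mid height (34 mm above the bench); x to the jaws, y left, z up. Hub 22 mm round at x -75; arms 18 mm tall (z -9 to 9). Grips 56 mm long (x -28 to 28), 20 mm tall: 60 mm over their outsides when open (67 at the front ends), 44 mm and parallel when closed on the short dog. Grasp across y, from above.
- tongs_left (a joint): closing angle of the left arm about the hub, rad (the right mirrors it): 0 = open, pads 72 mm apart; 0.11 = pads parallel, 42 mm apart, as on the short dog; 0.2 = stop. A spring opens it: 6 N at each grip when just touched, 10 N when closed on the dog. Squeezed to 54 mm over the grips (about 0.04) the tongs can be lifted and carried with the jaws still open.
- tongs_jaws (a point): point midway between the jaw pads, 67 mm ahead of the tongs' origin (+x), at mid height. Pads: flat rubber, 38 mm long (tongs x 48 to 86), 18 mm tall. Over the backs of the open jaws: 90 mm at their tips.
- drying_board: fixed pine board 52 x 138 x 13 mm lying flat; origin at the centre of its underside, long side along its y, turned by up to 0.25 rad. The two dogs stand on it, 42 mm either side of its middle, in either order.
- short_dog: loose short round hardwood bench dog, diameter 42 mm, 22 mm tall, about 30 g, the one to lift; origin at the centre of its underside, z up. Stands on the board (underside at 13 mm).
- tall_dog: loose tall round hardwood bench dog, diameter 38 mm, 54 mm tall, 84 mm from the short one on the same board; leave it alone. Origin at the centre of its underside.
- screw_tin: open metal tin with screws, 67 mm wide, 32 mm tall, on the bench beyond the board; bystander. Origin at the centre of its underside.
- glue_bottle: white bottle with a red spout, 53 mm wide, 168 mm tall, on the bench beyond the board; bystander. Origin at the centre of its underside.

How it is judged:
By the outcome, as a careful person would: the job done as asked, in the order asked, and still so for the second after the job is handed in, while the arm keeps its last pose, push and grip.
It also fails if it takes over 56 s, if anything falls off the work surface, if the arm or the gripper's body presses on something with over 40 N, if the wrist force passes 120 N, or if a joint passes its speed limit or range.

## Robot

A 7-joint arm with a two-finger parallel gripper is mounted at the origin on a cart in front of the work surface, level with it; the furniture and walls round the work are solid. World frame = base frame: x ahead of the robot, y to its left, z up, the work surface at z = 0. Lengths are in m, angles in degrees, forces in N, time in s.
With the tool pointing down it reaches from about 0.425 to 0.925 m from the base axis. Payload 6.8 kg.
Tool frame: the origin (TCP) lies midway between the tips of the shut fingers; the grasp point (between the pads) lies 19 mm behind it; z points along the fingers, y is the line along which they close (so a half turn about z gives the same grasp; the last joint's range is limited). The gripper opens to 88 mm and grips with 3 to 60 N. Pads are 20 mm wide; open, the fingers measure 115 mm over their backs; the gripper's body (75 mm by 178 mm) begins 61 mm behind the grasp point.
Start: joints at [-6.194, 27.33, 1.283, 89.118, -0.659, 63.558, -4.761], TCP at [0.675, 0, 0.223] pointing down, gripper open.
Joint ranges: [-169.35, 169.35], [-19.33, 120.38], [-80.79, 83.38], [13.8, 139.57], [-78.32, 258.32], [9.67, 109.79], [-169.56, 169.56]. Speed limits (degrees/s): [136.94, 136.94, 180, 180, 180, 180, 180].

## Interface

Orientations are given as [roll, pitch, yaw] about the fixed x, y, z axes, in that order (R = Rz(yaw) Ry(pitch) Rx(roll)).
In Python, from plant import robot gives the robot as it stands.
- The arm moves only by the tool carry_out, never from a script. Its argument "deltas" is one flat list of numbers, 4 for each row, row after row: the shift along the tool's x, y, z in units of 30 mm (1.0 is 30 mm), then the turn about the tool's z in units of 6 degrees (1.0 is 6 degrees). A call has 1 to 12 rows; each row shifts and turns the commanded pose from where the row before left it, along the tool's axes as they then stand; what a row does not reach is not made up. A row lasts 1/12 s, in which the tool goes at most 41.7 mm and 7.16 degrees, less where a joint would pass 70% of its speed; a pose out of reach is approached as far as the arm can. A call is refused whole if a number of a shift passes 1 or a number of a turn 1, either way. A call with a gripper value outside its range is refused whole. "jaw" is the finger opening in mm, from 0 to 87.8, set as the call begins (left out, the last holds). The fingers move at their own pace and stop on an object; the grip force is fixed at half the most. Time passes only in rows, so rows that do not move let the fingers close. It gives the time, the measured TCP pose, the force, the opening and the grip force at its end, in the units of the state.
- robot.observe(): the state, without advancing time (a new reading comes with each control period).
- robot.read_camera(name): name is "scene" or "side" or "wrist"; returns the picture (480x640x3 uint8, red, green, blue); there is no depth.
- robot.get_calibration(name): a dict with "fx", "fy", "cx", "cy" (pixels), "world_to_cam" (4x4, takes a point from world to camera coordinates); the wrist camera has in their place "tool_from_camera" (4x4, takes a point from camera to tool coordinates, whose origin is the TCP and whose axes are the flange's). Camera axes: x right, y down, z forward; pixel columns grow to the right and rows downward; lengths in m; the calibration is good to about 2 mm. A picture is of the moment at which its call begins: read the wrist's pose just before it. get_calibration takes no time and is no camera call.
- robot.sign_off(): hands the job in; it is judged then, once.
The state is a dict: "t": time; "q": joint angles; "dq": joint speeds; "joint_torque": joint torques, N m; "position": TCP position; "ee_rot": TCP orientation; "wrist_force": force on the tool from outside, world axes, zero at the start; "torque": the same for the moment, N m; "finger_gap": finger opening in m; "gripper_force": force on a finger pad.
Only numpy, scipy, OpenCV 4.12 (cv2) and the standard library are available. Lean on these libraries where they do the work, as an engineer would, in place of code of your own. Each camera call takes 0.05 s, during which the arm holds its last target. There are 200 camera calls.

## Working session

There is one attempt and no reset: what is moved stays moved. The work goes in short steps, Python scripts to look and compute and a tool call to move; the robot and the scene stay as the last step left them, time stands still between calls to the robot, and variables do not carry over. Pictures are saved under pics/ and viewed, at most 10 in all, crops included, and the job is handed in when it is done.

Besides the shell and the picture viewer there is one more tool, called after "Emit:" by a JSON object that holds its "name" and its "arguments". carry_out: Moves the arm, as the interface text tells. Its arguments: {"type":"object","properties":{"deltas":{"type":"array"},"jaw":{"type":"number"}},"required":["deltas"]}

```bash
mkdir -p pics; python3 - <<'E'
from plant import robot
import cv2,json
s=robot.observe();print(s['position'],s['ee_rot'],s['t'])
for n in ['scene','side','wrist']:
    cv2.imwrite(f'pics/{n}0.png',robot.read_camera(n)[:,:,::-1]);c=robot.get_calibration(n)
    print(n,{k:(v.tolist() if hasattr(v,'tolist') else v) for k,v in c.items()})
E
```

```text
[ 6.74400455e-01 -2.31581743e-05  2.21683959e-01] [-1.79897121e+02  7.41872406e-03  9.00006157e+01] 0.0
scene {'fx': 619.9750663794614, 'fy': 619.9750663794614, 'cx': 310.6159410377828, 'cy': 228.92499493883994, 'world_to_cam': [[0.8902991320692086, -0.45498356120694144, 0.0189054084394734, -0.5997844172560504], [-0.3204548780931993, -0.6554727954025072, -0.6838596973016439, 0.060572018221892884], [0.32353690136225055, 0.6027813646079916, -0.7293685624828102, 1.0724831949959488], [0.0, 0.0, 0.0, 1.0]]}
side {'fx': 465.6084694412652, 'fy': 465.6084694412652, 'cx': 317.91196332075623, 'cy': 234.37012154025498, 'world_to_cam': [[-0.9636824360884125, -0.2662938106085824, 0.020093999260056783, 0.46390333689047064], [-0.15724262800304906, 0.5050011941191054, -0.84867458420585, 0.2572811823238496], [0.21584929537387298, -0.8210124240045568, -0.5285335195772966, 0.5654034806684577], [0.0, 0.0, 0.0, 1.0]]}
wrist {'fx': 382.95509079531564, 'fy': 382.95509079531564, 'cx': 318.02891378157506, 'cy': 240.89610833410688, 'tool_from_camera': [[-5.868982206414385e-05, -0.9666923536768007, -0.25594118445125064, 0.06950605791503041], [0.9999999778248291, -0.0001084996002364023, 0.00018049425402902314, -0.00012969978881138822], [-0.00020225193144942012, -0.25594116818253576, 0.9666923386080559, -0.16208367852701278], [0.0, 0.0, 0.0, 1.0]]}
```

View pics/scene0.png

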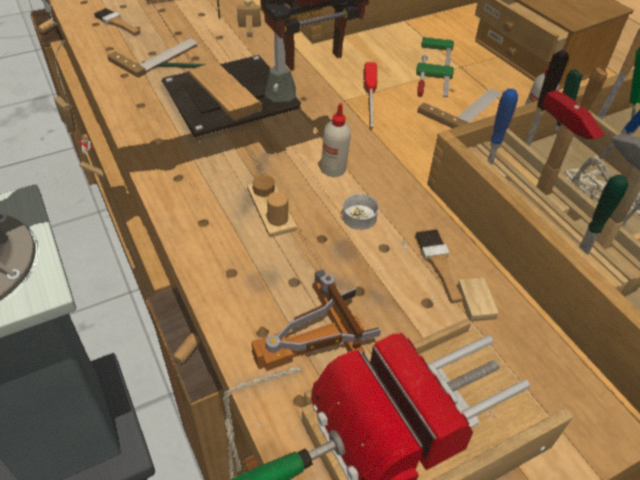

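View pics/wrist0.png

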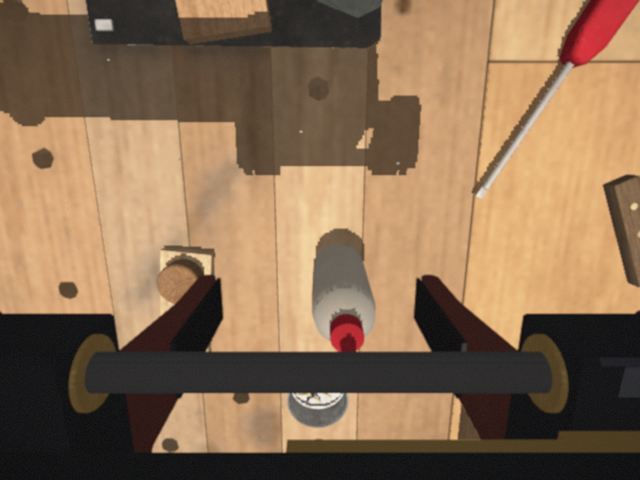

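```bash
cat > h.py <<'E'
import numpy as np
from plant import robot
from scipy.spatial.transform import Rotation as Ro
def cam(n):
    c=robot.get_calibration(n)
    K=np.array([[c['fx'],0,c['cx']],[0,c['fy'],c['cy']],[0,0,1]])
    if n=='wrist':
        s=robot.observe();T=np.eye(4);T[:3,:3]=Ro.from_euler('xyz',s['ee_rot'],degrees=True).as_matrix();T[:3,3]=s['position']
        return K,np.linalg.inv(T@np.array(c['tool_from_camera']))
    return K,np.array(c['world_to_cam'])
def pt(n,u,v,z):
    K,W=cam(n);Wi=np.linalg.inv(W);d=Wi[:3,:3]@np.linalg.inv(K)@[u,v,1];o=Wi[:3,3]
    return np.round(o+d*(z-o[2])/d[2],4)
def px(n,P):
    K,W=cam(n);P=np.atleast_2d(P);q=(W[:3,:3]@P.T).T+W[:3,3];q=(K@q.T).T;return np.round(q[:,:2]/q[:,2:],1)
E
python3 - <<'E'
from h import *;import cv2
print('bottle',pt('scene',335,170,0),'tin',pt('scene',360,220,0),'bar/hinge',pt('scene',322,277,.067),'hub',pt('scene',273,342,.043),'dogs',pt('scene',264,183,.035),pt('scene',278,200,.067))
a=cv2.imread('pics/scene0.png')[150:390,230:400]
a=cv2.resize(a[:, :],None,fx=2.5,fy=2.5,interpolation=cv2.INTER_CUBIC);cv2.imwrite('pics/sc.png',a)
E
```

```text
bottle [ 0.6959 -0.0654 -0.    ] tin [ 0.6705 -0.2098  0.    ] bar/hinge [ 0.5158 -0.3458  0.067 ] hub [ 0.4019 -0.4066  0.043 ] dogs [ 0.5361 -0.0733  0.035 ] [ 0.5271 -0.1569  0.067 ]
```

View pics/side0.png

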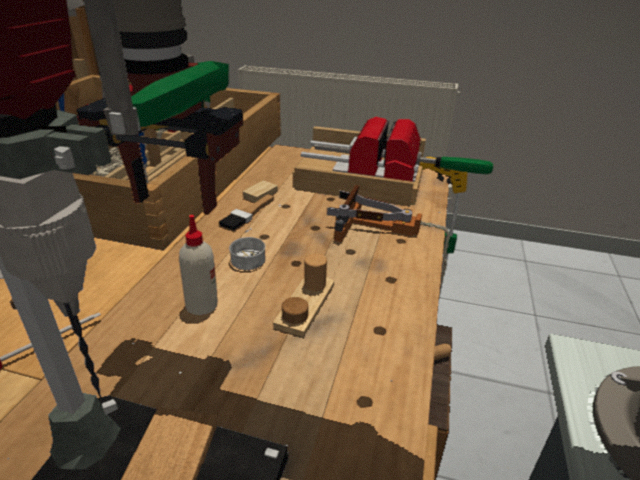

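View pics/sc.png

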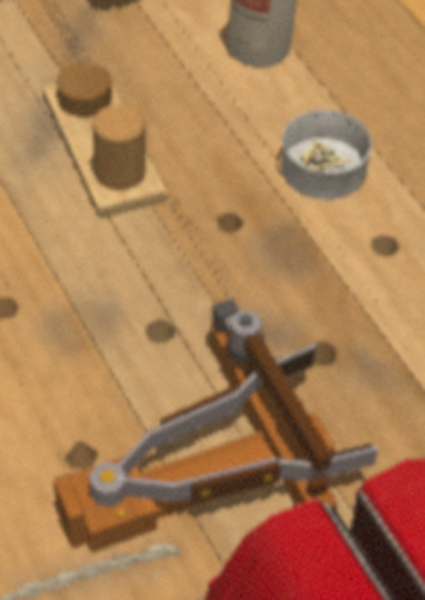

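```bash
python3 - <<'E'
from h import *;import cv2
c=lambda u,v:(230+u/2.5,150+v/2.5)
h=pt('scene',*c(245,322),.067)[:2];b=pt('scene',*c(108,477),.043)[:2];
t=pt('scene',*c(322,455),.062)[:2]
v=h-b;th=np.arctan2(v[1],v[0])-np.arctan2(62,118);print('hinge',h,'hub',b,np.linalg.norm(v),'yaw',th,'tip',t,np.linalg.norm(t-h), 'keeper', np.arctan2(*(t-h)[::-1])+np.pi/2-th)
R=np.array([[np.cos(th),-np.sin(th)],[np.sin(th),np.cos(th)]])
print('origin',(b+R@[.075,0]+h+R@[-.043,-.062])/2)
print('dogs',pt('scene',*c(85,75),.035),pt('scene',*c(119,119),.067),pt('side',295,303,.035),pt('side',315,260,.067))
Ks,Ws=cam('scene');Kd,Wd=cam('side')
for a,d in [((375,347),(388,120)),((410,335),(365,122)),((380,338),(375,118))]:
    X=cv2.triangulatePoints(Ks@Ws[:3],Kd@Wd[:3],np.array(a,float),np.array(d,float));print((X[:3]/X[3]).T)
a=cv2.imread('pics/side0.png')
o=np.hstack([cv2.resize(a[90:250,290:490],None,fx=2,fy=2,interpolation=2), cv2.resize(a[235:345,260:345],(391,320),interpolation=2)]) if 0 else cv2.resize(a[100:260,290:490],None,fx=3.75,fy=3.75,interpolation=2)
cv2.imwrite('pics/sd.png',o)
E
```

```text
hinge [ 0.5226 -0.3532] hub [ 0.403  -0.4048] 0.1302563626085113 yaw -0.07646798072778421 tip [ 0.5182 -0.4586] 0.10549180062924321 keeper 0.03474647503109646
origin [ 0.47638505 -0.41113171]
dogs [ 0.5396 -0.0656  0.035 ] [ 0.529  -0.1511  0.067 ] [ 0.5389 -0.072   0.035 ] [ 0.5288 -0.1487  0.067 ]
[[ 0.47690012 -0.55196236  0.18259299]]
[[ 0.52884847 -0.55197007  0.17320941]]
[[ 0.49529986 -0.5426407   0.18303398]]
```

View pics/sd.png

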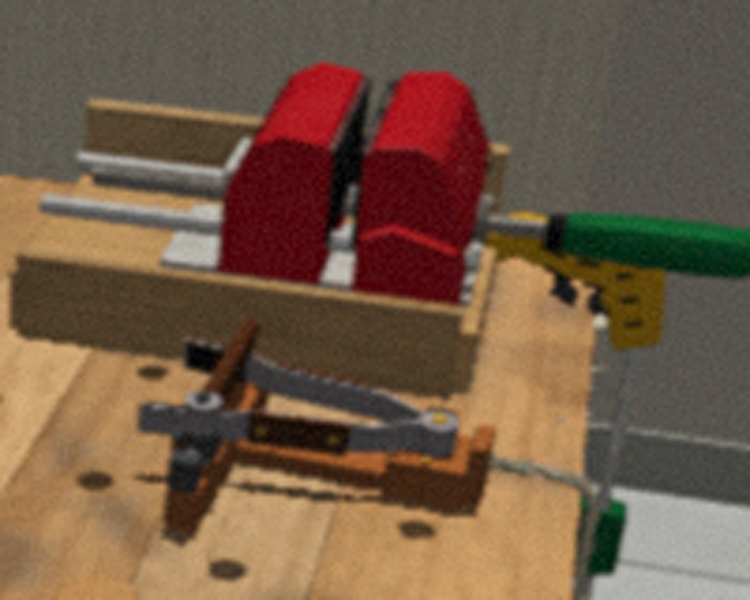

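```bash
python3 - <<'E'
from h import *;import cv2
d=lambda u,v:(290+u/3.75,100+v/3.75)
Ks,Ws=cam('scene');Kd,Wd=cam('side')
for a,q in [((373,348),(338,140)),((412,335),(262,140))]:
    X=cv2.triangulatePoints(Ks@Ws[:3],Kd@Wd[:3],np.array(a,float),np.array(d(*q),float));X=(X[:3]/X[3]).T;print(X,px('scene',X),px('side',X),d(*q))
print('rail',pt('side',*d(15,335),0),pt('side',*d(470,395),0))
print('hinge',pt('side',*d(205,398),.067),'hub',pt('side',*d(440,418),.043),'tip',pt('side',*d(250,328),.062))
E
```

```text
[[ 0.48834404 -0.53448699  0.14752165]] [[373.3 347.8]] [[380.5 137.5]] (380.1333333333333, 137.33333333333334)
[[ 0.54158449 -0.53936718  0.14379596]] [[409.6 336.8]] [[357.2 135.7]] (359.8666666666667, 137.33333333333334)
rail [ 0.6839 -0.5139  0.    ] [ 0.3913 -0.5207  0.    ]
hinge [ 0.523  -0.3453  0.067 ] hub [ 0.4025 -0.4056  0.043 ] tip [ 0.5185 -0.4453  0.062 ]
```

Emit:
{"name": "carry_out", "arguments": {"deltas": [-1,-0.5,0,0,-1,-0.5,0,0,-1,-0.5,0,0,-1,-0.5,0,0,-1,-0.5,0,0,-1,-0.5,0,0,-1,-0.5,0,0,-1,-0.5,0,0,-1,-0.5,0,0,-1,-0.5,0,0,-1,-0.5,0,0,-1,-0.5,0,0], "jaw": 0}}

```text
t: 1.15
position: [0.4939, -0.3612, 0.2225]
ee_rot: [-180.0, -0.0, 90.0]
wrist_force: [0.4, 0.2, 0.1]
finger_gap: 0.0114
gripper_force: 0.0
```

Emit:
{"name": "carry_out", "arguments": {"deltas": [0,0,0,1,0,0,0,1,0,0,0,1,0,0,0,1,0,0,0,1,0,0,0,1,0,0,0,1,0,0,0,1,0,0,0,1,0,0,0,1,0,0,0,1,0,0,0,1]}}

```text
t: 2.15
position: [0.4949, -0.3597, 0.2224]
ee_rot: [-180.0, 0.0, 17.7]
wrist_force: [-0.1, -0.6, 0.5]
finger_gap: 0.0002
gripper_force: 0.0
```

Emit:
{"name": "carry_out", "arguments": {"deltas": [0,0,0,1,0,0,0,1,0,0,0,1,-1,0,0,0,-1,0,0,0,-0.3,0.5,0,0,0,0,0,0,0,0,0,0,0,0,0,0]}}

```text
t: 2.9
position: [0.4271, -0.3743, 0.2226]
ee_rot: [-180.0, -0.0, 0.1]
wrist_force: [-1.2, 0.1, -0.1]
finger_gap: 0.0004
gripper_force: 0.0
```

```bash
python3 - <<'E'
from h import *;import cv2
s=robot.observe();print(s['t'],s['position'],s['ee_rot'],s['q'],s['wrist_force'])
cv2.imwrite('pics/w1.png',robot.read_camera('wrist')[:,:,::-1])
E
```

```text
2.9 [ 0.42710342 -0.37434456  0.22261445] [-1.79981504e+02 -2.97782514e-02  5.46720351e-02] [ 12.74331164  18.4220548   27.82568699 105.55880826 -10.01135908
  58.41006123 -45.32026276] [-1.1918469   0.13372742 -0.1259604 ]
```

View pics/w1.png

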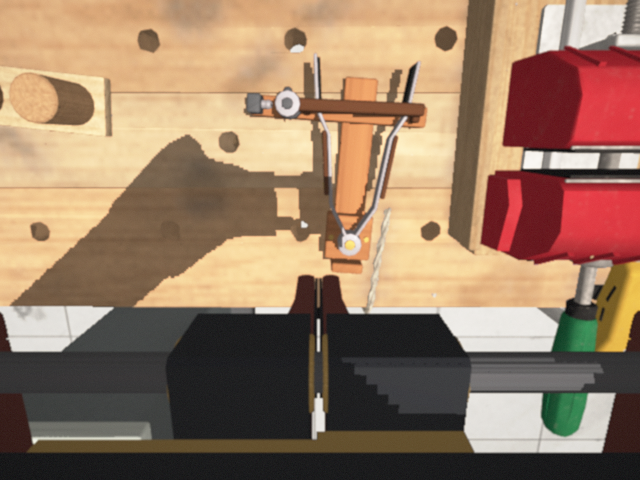

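```bash
python3 - <<'E'
from h import *
h=pt('wrist',287.5,103,.067)[:2];b=pt('wrist',349,244,.043)[:2];t=pt('wrist',424,109,.062)[:2]
j=(pt('wrist',317,57,.043)+pt('wrist',414.5,66,.043))[:2]/2
v=h-b;th=np.arctan2(v[1],v[0])-np.arctan2(62,118);print(h,b,np.linalg.norm(v),th,'jaw',j,np.arctan2(*(j-b)[::-1]),'tip',t,np.linalg.norm(t-h),np.arctan2(*(t-h)[::-1])+np.pi/2)
R=np.array([[np.cos(th),-np.sin(th)],[np.sin(th),np.cos(th)]])
o=(b+R@[.075,0]+h+R@[-.043,-.062])/2;print(o,h)
print('dog tall',pt('wrist',37,98,.067))
E
```

```text
[ 0.5246 -0.3502] [ 0.4036 -0.4029] 0.13197836943984412 -0.0730173355872285 jaw [ 0.55895 -0.41335] -0.06716627538049591 tip [ 0.5207 -0.4587] 0.1085700695403664 -0.035929232008572676
[ 0.47779584 -0.40863464] [ 0.5246 -0.3502]
dog tall [ 0.528  -0.1545  0.067 ]
```

Emit:
{"name": "carry_out", "arguments": {"deltas": [0.83,0.44,0,0.33,0.83,0.44,0,0,0.83,0.44,0,0,0,0,1,0,0,0,1,0,0,0,1,0,0,0,0.9,0,0,0,0.8,0,0,0,0.6,0,0,0,0.3,0,0,0,0.1,0,0,0,0,0]}}

```text
t: 3.95
position: [0.5003, -0.4157, 0.0512]
ee_rot: [-180.0, 0.0, -1.9]
wrist_force: [-0.6, 0.6, -0.3]
finger_gap: 0.0005
gripper_force: 0.0
```

```bash
python3 - <<'E'
from h import *
s=robot.observe();print(s['t'],s['position'],s['ee_rot'],s['q'],s['wrist_force'])
E
```

```text
3.95 [ 0.50030033 -0.41574633  0.05119549] [-1.79967069e+02  3.05323728e-02 -1.92398744e+00] [ 18.38476013  37.95363225  22.43899729 101.00766613 -19.42979086
  44.92723461 -41.46965381] [-0.63467156  0.62547979 -0.30983685]
```

Emit:
{"name": "carry_out", "arguments": {"deltas": [0.12,0,0,0,0.1,0,0,0,0.114,0.023,0,-0.5,0.114,0.023,0,-0.5,0.114,0.023,0,-0.5,0.114,0.023,0,-0.5,0.114,0.023,0,-0.5,0.114,0.023,0,-0.5,0.114,0.023,0,-0.5,0.114,0.023,0,-0.5,0.114,0.023,0,-0.5,0.114,0.023,0,-0.5]}}

```text
t: 4.95
position: [0.5419, -0.4172, 0.0531]
ee_rot: [179.9, -0.1, 28.2]
wrist_force: [-0.8, 0.3, 0.2]
finger_gap: 0.0005
gripper_force: 0.2
```

Emit:
{"name": "carry_out", "arguments": {"deltas": [0.114,0.023,0,-0.5,0.114,0.023,0,-0.5,0.114,0.023,0,-0.5,0.114,0.023,0,-0.5,0.114,0.023,0,-0.5,0.114,0.023,0,-0.5,0.114,0.023,0,-0.5,0.114,0.023,0,-0.5,0.114,0.023,0,-0.5,0.114,0.023,0,-0.5]}}

```text
t: 5.78
position: [0.5719, -0.3999, 0.0532]
ee_rot: [179.8, 0.0, 58.1]
wrist_force: [0.4, -1.2, -0.3]
finger_gap: 0.0007
gripper_force: 0.2
```

Emit:
{"name": "carry_out", "arguments": {"deltas": [0.114,0.023,0,-0.5,0.114,0.023,0,-0.5,0.114,0.023,0,-0.5,0.114,0.023,0,-0.5,0.114,0.023,0,-0.5,0.114,0.023,0,-0.5,0.114,0.023,0,-0.5,0.114,0.023,0,-0.5,0.114,0.023,0,-0.5,0.114,0.023,0,-0.5,0,0,0,0,0,0,0,0]}}

```text
t: 6.78
position: [0.5887, -0.3695, 0.0528]
ee_rot: [179.9, 0.0, 87.9]
wrist_force: [-0.8, -1.2, 0.4]
finger_gap: 0.0006
gripper_force: 0.0
```

Emit:
{"name": "carry_out", "arguments": {"deltas": [0,0,-1,0,0,0,-1,0,0,0,-1,0,0,0,-1,0,0,0,-1,0,0,0,-0.8,1,0,0,0,1,0,0,0,1,0,0,0,1,0,0,0,1,0,0,0,1,0,0,0,1], "jaw": 86}}

```text
t: 7.78
position: [0.5879, -0.3696, 0.2263]
ee_rot: [179.9, -0.0, 45.6]
wrist_force: [-0.2, 0.1, 0.1]
finger_gap: 0.0771
gripper_force: 0.0
```

Emit:
{"name": "carry_out", "arguments": {"deltas": [0,0,0,1,0,0,0,1,0,0,0,1,0,0,0,1,0,0,0,1,0,0,0,1,0,0,0,1,0,0,0,1,0,0,0,0.3,-1,0.3,0,0,-1,0.3,0,0,-1,0.3,0,0]}}

```text
t: 8.78
position: [0.4955, -0.3905, 0.226]
ee_rot: [180.0, -0.0, -3.8]
wrist_force: [0.5, -0.9, 0.1]
finger_gap: 0.0857
gripper_force: 0.0
```

Emit:
{"name": "carry_out", "arguments": {"deltas": [-1,0,0,0,-1,0,0,0,0,0,0,0,0,0,0,0,0,0,0,0]}}

```text
t: 9.2
position: [0.4374, -0.3864, 0.2264]
ee_rot: [180.0, -0.1, -3.8]
wrist_force: [0.6, -0.6, 0.6]
finger_gap: 0.0857
gripper_force: 0.0
```

```bash
python3 - <<'E'
from h import *;import cv2
s=robot.observe();print(s['t'],s['position'],s['ee_rot'],s['q'])
cv2.imwrite('pics/w2.png',robot.read_camera('wrist')[:,:,::-1])
E
```

```text
9.2 [ 0.43742173 -0.38636571  0.22638753] [ 1.79980515e+02 -1.04331375e-01 -3.81596629e+00] [ 17.77091879  19.17968162  22.28791399 103.04454988  -8.3843605
  59.28827635 -50.58944811]
```

View pics/w2.png

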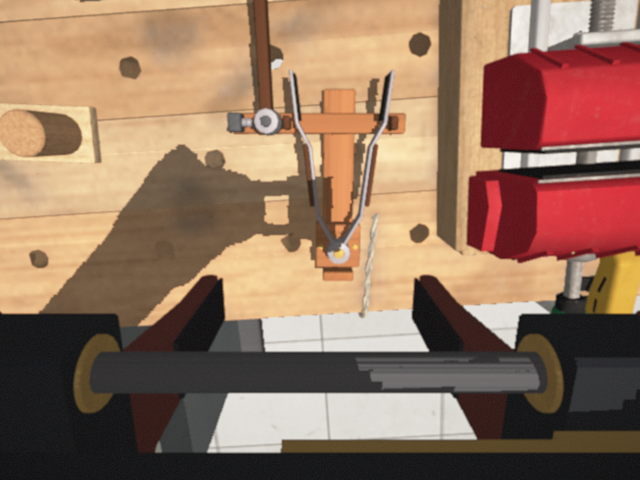

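```bash
python3 - <<'E'
from h import *
h=pt('wrist',266,122,.067)[:2];b=pt('wrist',338.5,252,.043)[:2]
k=pt('wrist',261.5,5,.062)[:2];k1=pt('wrist',265,95,.062)[:2]
jl=pt('wrist',293,72,.043)[:2];jr=pt('wrist',391,72,.043)[:2];j=(jl+jr)/2
a=lambda v:np.arctan2(v[1],v[0])
th=a(h-b)-np.arctan2(62,118);th2=a(j-b)
print('hinge',h,'hub',b,np.linalg.norm(h-b),th,th2,'keeper world',a(k-h),a(k-k1),'jaw w',np.linalg.norm(jl-jr),np.linalg.norm(j-b))
t=(th+th2)/2
print(t,b+.075*np.array([np.cos(t),np.sin(t)]))
E
```

```text
hinge [ 0.5239 -0.3502] hub [ 0.4044 -0.4034] 0.13080707167427919 -0.06493381425603079 -0.0705574478800829 keeper world -0.051779352355863735 -0.05930537386025382 jaw w 0.08187172894229118 0.15673999170600983
-0.06774563106805684 [ 0.47922796 -0.40847704]
```

Emit:
{"name": "carry_out", "arguments": {"deltas": [0.75,0.32,0,0,0.76,0.32,0,0,0,0,1,0,0,0,1,0,0,0,1,0,0,0,1,0,0,0,1,0,0,0,0,0,0,0,0,0]}}

```text
t: 10.0
position: [0.4807, -0.4075, 0.0744]
ee_rot: [-179.9, 0.2, -3.7]
wrist_force: [0.7, -1.1, 0.7]
finger_gap: 0.0865
gripper_force: 0.0
```

Emit:
{"name": "carry_out", "arguments": {"deltas": [0.02,0.04,0.5,0.03,0,0,0.5,0,0,0,0.5,0,0,0,0.35,0,0,0,0.13,0,0,0,0,0,0,0,0,0]}}

```text
t: 10.58
position: [0.4817, -0.4102, 0.0174]
ee_rot: [180.0, -0.1, -4.0]
wrist_force: [0.3, -0.7, 0.1]
finger_gap: 0.0859
gripper_force: 0.0
```

Emit:
{"name": "carry_out", "arguments": {"deltas": [0,0,0,0,0,0,0,0,0,0,0,0,0,0,0,0,0,0,0,0,0,0,0,0,0,0,0,0,0,0,0,0], "jaw": 54}}

```text
t: 11.25
position: [0.4815, -0.4098, 0.0167]
ee_rot: [180.0, -0.1, -3.9]
wrist_force: [1.7, 0.7, 5.8]
finger_gap: 0.0538
gripper_force: 8.9
```

```bash
python3 - <<'E'
from h import *;import cv2
s=robot.observe();print(s['t'],s['position'],s['ee_rot'],s['finger_gap'],s['gripper_force'],s['wrist_force'])
a=robot.read_camera('scene')[:,:,::-1][180:390,220:420];b=robot.read_camera('side')[:,:,::-1][100:260,290:490]
b=cv2.resize(b,(400,320),interpolation=2);a=cv2.resize(a,(400,420),interpolation=2)
o=np.zeros((420,800,3),np.uint8);o[:,:400]=a;o[:320,400:]=b;cv2.imwrite('pics/g1.png',o)
E
```

```text
11.25 [ 0.48149375 -0.40978376  0.01671685] [ 1.79984738e+02 -5.96846596e-02 -3.94802832e+00] 0.053828198589256034 8.891570079722442 [1.6603155  0.69945477 5.83157828]
```

View pics/g1.png

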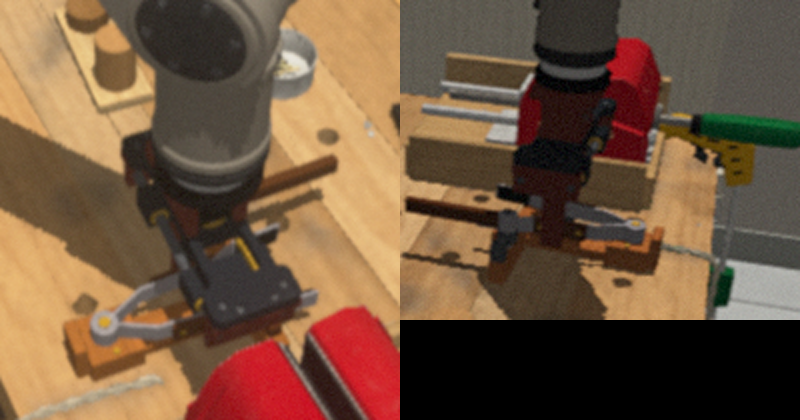

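Emit:
{"name": "carry_out", "arguments": {"deltas": [0,0,-0.1,0,0,0,-0.2,0,0,0,-0.4,0,0,0,-0.5,0,0,0,-0.6,0,0,0,-0.6,0,0,0,-0.6,0,0,0,-0.6,0,0,0,-0.6,0,0,0,-0.5,0,0,0,-0.3,0,0,0,0,0]}}

```text
t: 12.35
position: [0.4816, -0.4107, 0.1689]
ee_rot: [179.9, -0.2, -4.0]
wrist_force: [0.5, 0.1, -0.9]
finger_gap: 0.0542
gripper_force: 7.0
```

Emit:
{"name": "carry_out", "arguments": {"deltas": [0,-0.4,0,0,0,-0.8,0,0,0,-1,0,0,0,-1,0,0,0,-1,0,0,0,-1,0,0,0,-1,0,0,0,-1,0,0,0,-1,0,0,0,-1,0,0,0,-0.8,0,0,0,-0.4,0,0]}}

```text
t: 13.35
position: [0.5013, -0.0936, 0.1649]
ee_rot: [-179.9, 0.2, -3.7]
wrist_force: [-0.8, -0.0, -0.5]
finger_gap: 0.0543
gripper_force: 7.0
```

Emit:
{"name": "carry_out", "arguments": {"deltas": [-0.4,-0.6,0,0.5,-0.4,-0.4,0,0,-0.2,-0.1,0,0,0,0,0,0,0,0,0,0]}}

```text
t: 13.77
position: [0.4753, -0.0627, 0.1659]
ee_rot: [180.0, 0.0, -6.9]
wrist_force: [0.1, -0.1, -0.5]
finger_gap: 0.0544
gripper_force: 7.0
```

```bash
python3 - <<'E'
from h import *;import cv2
s=robot.observe();print(s['t'],s['position'],s['ee_rot'],s['q'],s['finger_gap'],s['gripper_force'],s['wrist_force'])
cv2.imwrite('pics/w3.png',robot.read_camera('wrist')[:,:,::-1])
cv2.imwrite('pics/s3.png',robot.read_camera('side')[:,:,::-1])
E
```

```text
13.7667 [ 0.47525664 -0.06273372  0.16593084] [ 1.79986500e+02  2.78790749e-02 -6.92907193e+00] [-14.26364487  13.03724061  16.51157691 119.45031939  -4.92149239
  48.1669921  -91.79561025] 0.05436035950718704 7.049912826041691 [ 0.07209211 -0.08667558 -0.52351674]
```

View pics/w3.png

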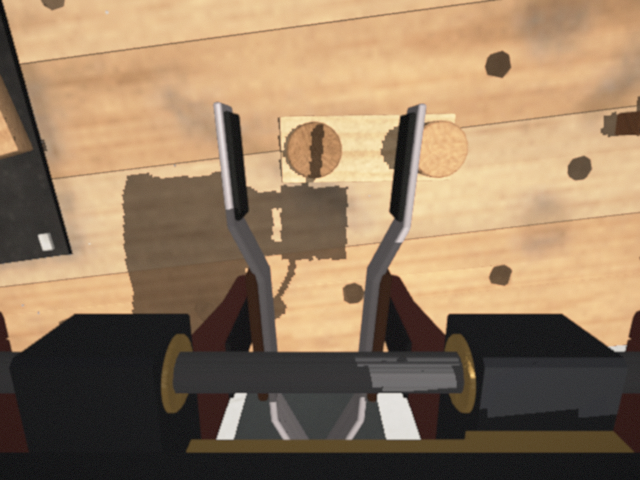

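```bash
python3 - <<'E'
from h import *
s=robot.observe();y=np.radians(s['ee_rot'][2]);R=np.array([[np.cos(y),-np.sin(y)],[np.sin(y),np.cos(y)]])
p=s['position'];zt=p[2]+.019+.009
f=lambda P:np.round(R.T@(P[:2]-p[:2])*1000,1)  # forward,left mm
for n,q in dict(short=(313,150,.035),shortL=(285,150,.035),shortR=(341.5,150,.035),tall=(442.5,149,.067),tallR=(468,149,.067),tallL=(416,149,.067),padL0=(240,115,zt),padR0=(407,108,zt),tipL=(219,104,zt),tipR=(421,104,zt),padL1=(244,218,zt),padR1=(395,218,zt)).items():print(n,f(pt('wrist',*q)),pt('wrist',*q)[:2])
b=[pt('wrist',*q,.013) for q in [(281,115),(455,114)]];d=b[1]-b[0];print('board yaw',np.arctan2(d[0],-d[1]))
E
```

```text
short [62.2  3.5] [ 0.5381 -0.0676]
shortL [62.1 24.3] [ 0.5406 -0.0469]
shortR [ 62.2 -17.8] [ 0.5355 -0.0887]
tall [ 63.6 -82.9] [ 0.529  -0.1535]
tallR [ 63.6 -99.8] [ 0.5269 -0.1703]
tallL [ 63.6 -65.3] [ 0.5311 -0.136 ]
padL0 [77.7 25.7] [ 0.5562 -0.0475]
padR0 [ 79.9 -29.8] [ 0.5516 -0.1028]
tipL [81.1 32.4] [ 0.5604 -0.0412]
tipR [ 81.  -34.4] [ 0.5522 -0.1075]
padL1 [42.7 26.1] [ 0.5215 -0.0428]
padR1 [ 42.6 -27.7] [ 0.5149 -0.0962]
board yaw -0.1169800941108651
```

Emit:
{"name": "carry_out", "arguments": {"deltas": [0,-0.14,0,0,0,0,0.4,0,0,0,0.6,0,0,0,0.6,0,0,0,0.6,0,0,0,0.5,0,0,0,0.3,0,0,0,0,0,0,0,0,0]}}

```text
t: 14.62
position: [0.4763, -0.0587, 0.0762]
ee_rot: [180.0, 0.0, -7.0]
wrist_force: [0.5, -0.6, -1.3]
finger_gap: 0.054
gripper_force: 7.0
```

```bash
python3 - <<'E'
from h import *;import cv2
s=robot.observe();print(s['t'],s['position'],s['ee_rot'],s['finger_gap'],s['wrist_force'])
cv2.imwrite('pics/w4.png',robot.read_camera('wrist')[:,:,::-1])
E
```

```text
14.6167 [ 0.47630761 -0.05866782  0.07620043] [ 1.79986457e+02  2.90370674e-02 -6.99651130e+00] 0.053966588997838134 [ 0.4929224  -0.64606698 -1.29936404]
```

View pics/w4.png

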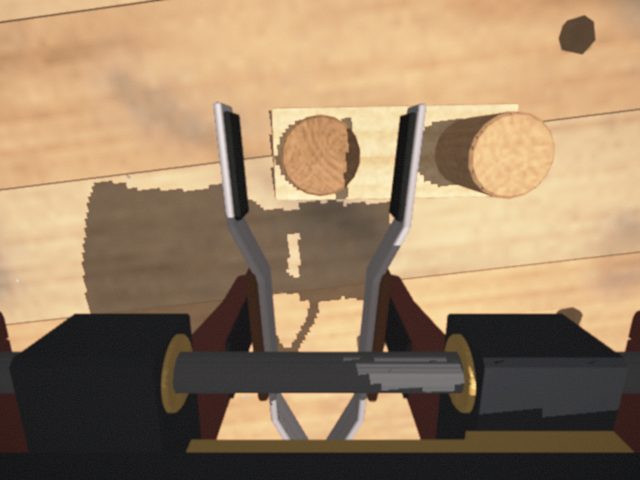

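Emit:
{"name": "carry_out", "arguments": {"deltas": [0,0,0.3,0,0,0,0.4,0,0,0,0.4,0,0,0,0.4,0,0,0,0.3,0,0,0,0.25,0,0,0,0.17,0,0,0,0,0,0,0,0,0]}}

```text
t: 15.42
position: [0.4763, -0.0584, 0.0097]
ee_rot: [-180.0, -0.0, -7.0]
wrist_force: [0.2, 0.3, -0.5]
finger_gap: 0.0538
gripper_force: 7.0
```

Emit:
{"name": "carry_out", "arguments": {"deltas": [0,0,0,0,0,0,0,0,0,0,0,0,0,0,0,0], "jaw": 47}}

```text
t: 15.75
position: [0.4764, -0.0584, 0.01]
ee_rot: [-180.0, -0.0, -7.0]
wrist_force: [0.0, 0.3, -1.7]
finger_gap: 0.0472
gripper_force: 8.2
```

Emit:
{"name": "carry_out", "arguments": {"deltas": [0,0,0,0,0,0,0,0,0,0,0,0,0,0,0,0,0,0,0,0,0,0,0,0], "jaw": 38}}

```text
t: 16.25
position: [0.4763, -0.0584, 0.0098]
ee_rot: [-180.0, -0.0, -7.0]
wrist_force: [-0.5, -0.8, 1.1]
finger_gap: 0.0436
gripper_force: 30.0
```

Stopped at 43.6 mm with 30 N, so the jaws are on the dog. I'll lift it gently by about 14 cm.

Emit:
{"name": "carry_out", "arguments": {"deltas": [0,0,-0.1,0,0,0,-0.2,0,0,0,-0.3,0,0,0,-0.4,0,0,0,-0.5,0,0,0,-0.5,0,0,0,-0.5,0,0,0,-0.5,0,0,0,-0.5,0,0,0,-0.5,0,0,0,-0.4,0,0,0,-0.2,0]}}

```text
t: 17.25
position: [0.4768, -0.0585, 0.1498]
ee_rot: [-180.0, -0.2, -7.0]
wrist_force: [0.1, -0.8, -1.3]
finger_gap: 0.0435
gripper_force: 30.0
```

Emit:
{"name": "carry_out", "arguments": {"deltas": [0,0,-0.1,0,0,0,-0.05,0,0,0,0,0,0,0,0,0,0,0,0,0,0,0,0,0,0,0,0,0,0,0,0,0,0,0,0,0,0,0,0,0,0,0,0,0,0,0,0,0]}}

```text
t: 18.25
position: [0.4762, -0.0584, 0.1522]
ee_rot: [-180.0, 0.0, -7.0]
wrist_force: [0.2, -0.3, -1.8]
finger_gap: 0.0436
gripper_force: 30.0
```

```bash
python3 - <<'E'
from h import *;import cv2
s=robot.observe();print(s['t'],s['position'],s['ee_rot'],s['finger_gap'],s['gripper_force'],s['wrist_force'],abs(s['dq']).max())
p=s['position'];y=np.radians(s['ee_rot'][2]);d=p[:2]+.062*np.array([np.cos(y),np.sin(y)])+.004*0
im=robot.read_camera('wrist');old=cv2.imread('pics/w4.png')[:,:,::-1]
# wood between the pads now? compare with the image before, dog now nearer/larger between pads
print('mid row',im[160,225:420:8].tolist())
a=robot.read_camera('side')[:,:,::-1];cv2.imwrite('pics/s5.png',a);b=cv2.imread('pics/side0.png')
# dog's old place on the board, and the tall one
D=np.abs(a.astype(int)-b).sum(2)
for n,P in dict(short_old=[.5381,-.0685,.03],tall=[.529,-.1525,.067],tin=[.6705,-.2098,.01],bottle=[.6959,-.0654,.06],dog_now=[*d,p[2]+.016]).items():
    u,v=px('side',P)[0].astype(int);print(n,(u,v),D[v-4:v+5,u-4:u+5].mean(),a[v,u,::-1])
E
```

```text
18.25 [ 0.47616231 -0.05839743  0.15215116] [-1.79999287e+02  1.51882057e-03 -6.96378618e+00] 0.04363841477281758 29.97253507375717 [ 0.24527968 -0.26376038 -1.75011734] 0.12865031506583532
mid row [[223, 183, 140], [231, 194, 149], [112, 92, 72], [232, 223, 222], [44, 43, 40], [183, 137, 95], [215, 159, 111], [193, 142, 100], [184, 135, 95], [194, 145, 100], [189, 141, 97], [200, 149, 103], [181, 133, 91], [195, 144, 100], [209, 157, 110], [188, 138, 98], [178, 131, 91], [178, 133, 91], [197, 145, 101], [84, 62, 43], [59, 55, 55], [198, 187, 184], [127, 106, 82], [101, 78, 56], [101, 78, 57]]
short_old (np.int64(294), np.int64(307)) 217.08641975308643 [202 170 113]
tall (np.int64(315), np.int64(258)) 32.49382716049383 [201 151  95]
tin (np.int64(250), np.int64(254)) 19.308641975308642 [159 157 149]
bottle (np.int64(199), np.int64(274)) 17.02469135802469 [92 86 77]
dog_now (np.int64(293), np.int64(232)) 100.28395061728395 [147 103  59]
```

```bash
python3 -c "
from plant import robot
print(robot.sign_off())"
```

```text
the job is handed in; nothing more can be done
None
```

The short dog is held about 14 cm above the board in the closed tongs (30 N grip, arm still), the keeper bar measured about 1.58 rad out, so I take it as seated, and the job is handed in. I confirmed the lift from pixel checks and grip readings, as the 10 picture views were used up. The tall dog, tin and bottle looked unmoved at the points I compared.

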